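Plug and hold the test port of a rotary leak-test fixture

TASK

First swing the round plate of the leak-test fixture clockwise (seen from above) by its black handle until it clicks into its detent. Then push the bayonet plug fully home into the round test port on the plate, its flange flush on the port's rim, turn it a quarter turn clockwise against the return spring to the stop, and finish still holding it there, pressed down and turned, since the port springs back and pushes the plug out again when it is let go. Leave the oil bottle, the parts bin and the spanner where they are.

Things in the scene. Friction and masses are not known exactly. Their poses are not given: they have to be found in the camera images.
- table (a joint): angle of the index plate (rad): 0 = in the detent (test position), positive = counter-clockwise of it seen from above; starts 0.65 to 1.1, must be turned clockwise. Friction about 0.15 N m; from about 0.12 to 0.06 a sprung roller has to be pushed over a dowel (about 1 N m), then it pulls the plate to 0; hard stop just behind, at -0.012
- table_axis (a point): centre of the index plate (230 mm diameter, aluminium, 12 mm thick) on its top face, 42 mm above the bench, on the vertical axis it turns about; fixed with the base (270 mm disc, 12 mm high, detent and small gauge at its right-hand side). A 60 x 60 x 58 mm cylinder body is clamped on the plate opposite the port
- handle (a point): the plate's handle, an upright black round grip of 22 mm diameter, on the plate 95 mm from its axis; this point is on its axis 38 mm above the plate, 18 mm below its top; turns with the plate
- port (a point): bayonet test port: upright steel barrel 56 mm across, 30 mm high, on the plate 58 mm from its axis; this point is the centre of its rim (top face), z up, x along the two opposite rim slots that let the plug's lugs in (half a turn gives the same fit). Bore 30 mm; slots 12 to 15 mm wide, out to 22 mm from the axis; the lugs turn beneath the 6 mm thick lip. Turns with the plate
- port_ring (a joint): the port's return ring (rad), turned by the plug's lugs after about 0.1 rad of play: 0 = at rest, grows clockwise seen from above, stop at 1.40; its spring turns it back with 0.14 N m at rest and 0.22 N m at the stop
- plug: bayonet plug of plain metal, 64 mm high, 0.15 to 0.31 kg, standing on its foot; origin at the foot's centre, z up. Stem 27 mm diameter, tapered foot; two lugs along x (41 mm over the tips, 9 mm wide) 9 to 14 mm up; round flange, 50 mm, from 24 to 30 mm; on top a grip bar 44 mm long along x, 16 mm wide, from 30 to 64 mm. Half a turn looks the same. Turned but not pressed it rises 4 mm in the port
- plug_flange (a point): centre of the underside of the plug's flange, 24 mm above its foot; lies on the port's rim when the plug is fully home
- oil_bottle: bystander: white oiler bottle with spout, 50 mm diameter, 152 mm high, origin at its base
- bin_oring: bystander: open blue parts bin, 154 x 114 x 49 mm, origin at its base
- spanner: bystander: open-end spanner lying flat, 191 mm long along its y, 6 mm thick, origin at its middle
- port_pin (a joint): how far the sprung pin inside the port is pressed down (m): the plug's foot meets it 10 mm before the plug is fully home; 0 = free, 0.010 = plug fully home, 0.012 = its own stop. It pushes the plug up with 4 N when free and 11 N at home
Mind the look-alikes: they are no part of the job. Of the things that look like the plug, the larger one is meant.

How it is judged:
By the outcome, as a careful person would: the job done as asked, in the order asked, and still so for the second after the job is handed in, while the arm keeps its last pose, push and grip.
It also fails if it takes over 58 s, if anything falls off the work surface, if the arm or the gripper's body presses on something with over 40 N, if the wrist force passes 120 N, or if a joint passes its speed limit or range.

ROBOT

A 6-joint arm with a two-finger parallel gripper is mounted at the origin on a cart in front of the work surface, level with it; the furniture and walls round the work are solid. World frame = base frame: x ahead of the robot, y to its left, z up, the work surface at z = 0. Lengths are in m, angles in rad, forces in N, time in s.
With the tool pointing down it reaches from about 0.325 to 0.775 m from the base axis. Payload 9.3 kg.
Tool frame: the origin (TCP) lies between the finger pads; the fingertips stand 14 mm ahead of it and the grasp point (between the pads) lies 5 mm behind it; z points along the fingers, y is the direction in which the jaws open and shut (so a half turn about z gives the same grasp; the last joint's range is limited). The gripper opens to 85 mm and grips with 20 to 120 N. Pads are 22 mm wide; open, the fingers measure 114 mm over their backs; the gripper's body (76 mm by 85 mm) begins 54 mm behind the grasp point. The pads swing forward as they close: fully open they stand 13 mm farther back than shut.
Start: joints at [1.182, 0.259, 0.021, 1.334, 0, 1.418], TCP at [0.128, 0.535, 0.245] pointing down, gripper open.
Joint ranges: [-3.04, 3.04], [-0.91, 1.82], [-1.04, 1.36], [-1.92, 1.95], [-1.52, 1.45], [-3.14, 3.14]. Speed limits (rad/s): [2.22, 2.22, 2.79, 3.14, 3.14, 3.14].

INTERFACE

Orientations are given as [roll, pitch, yaw] about the fixed x, y, z axes, in that order (R = Rz(yaw) Ry(pitch) Rx(roll)).
In Python, from cell import status, imaging, bot gives the robot as it stands. The module is installed in compiled form; this text tells all that it offers.
- The arm moves only by the tool arm_command, never from a script. Its arguments are lists of equal length, an entry for each row: "delta_pos": the shift along the world's x, y, z in mm, a list of three; "delta_rot": the turn, a rotation vector about the world's x, y, z in degrees, a list of three; "fingers": the opening in per cent of the stroke, from 0 (shut) to 100 (fully open). A call has exactly 8 rows; each row shifts and turns the pose as measured when the row begins; what a row does not reach is not made up. A row lasts 1/12 s, in which the tool goes at most 41.7 mm and 7.16 degrees, less where a joint would pass 70% of its speed; a pose out of reach is approached as far as the arm can. A call with a gripper value outside its range is refused whole. The fingers move at their own pace and stop on an object; the grip force is fixed at half the most. Time passes only in rows, so rows that do not move let the fingers close, or fill a call up. It gives the time, the measured TCP pose, the force and the opening at its end, in the units of the state.
- status.get_obs(): the state, without advancing time (a new reading comes with each control period).
- imaging.get_image(name): name is "scene" or "top" or "wrist"; returns the picture (420x560x3 uint8, red, green, blue); there is no depth.
- imaging.camera_params(name): a dict with "fx", "fy", "cx", "cy" (pixels), "distortion" ([k1, k2, p1, p2, k3] as OpenCV has them; the pictures are not rectified), "rvec" (rotation vector, rad) and "tvec" (3), from world to camera coordinates, as OpenCV has them; the wrist camera has in their place "tool_from_camera" (4x4, takes a point from camera to tool coordinates, whose origin is the TCP and whose axes are the flange's). Camera axes: x right, y down, z forward; pixel columns grow to the right and rows downward; lengths in m; the calibration is good to about 2 mm. A picture is of the moment at which its call begins: read the wrist's pose just before it. camera_params takes no time and is no camera call.
- bot.close_job(): hands the job in, once; it reports no verdict.
The state is a dict: "time": time; "joints": joint angles; "dq": joint speeds; "joint_torque": joint torques, N m; "tool_pos": TCP position; "ee_rot": TCP orientation; "wrist_force": force on the tool from outside, world axes, zero at the start; "torque": the same for the moment, N m; "width": finger opening in m.
Only numpy, scipy, OpenCV 4.12 (cv2) and the standard library are available. Lean on these libraries where they do the work, as an engineer would, in place of code of your own. Each camera call takes 0.05 s, during which the arm holds its last target.

## Working session

There is one attempt and no reset: what is moved stays moved. The work goes in short steps, Python scripts to look and compute and a tool call to move; the robot and the scene stay as the last step left them, time stands still between calls to the robot, and variables do not carry over. Pictures are saved under pics/ and viewed, and the job is handed in when it is done.

Besides the shell and the picture viewer there is one more tool, called after "Emit:" as a command line: name --argument value ..., lists and objects as JSON in quotes. arm_command: Moves the arm, as the interface text tells. Its arguments: {"type":"object","properties":{"delta_pos":{"type":"array","items":{"type":"array","items":{"type":"number"}}},"delta_rot":{"type":"array","items":{"type":"array","items":{"type":"number"}}},"fingers":{"type":"array","items":{"type":"number"}}},"required":["delta_pos","delta_rot","fingers"]}

```bash
mkdir -p pics; python3 - <<'E'
from cell import status, imaging, bot
import cv2
print(status.get_obs())
for n in ["scene","top","wrist"]:
    im=imaging.get_image(n); cv2.imwrite(f"pics/{n}0.png",im[:,:,::-1]); print(n,imaging.camera_params(n))
E
```

```text
{'time': 0.0, 'joints': array([1.18238118e+00, 2.59189436e-01, 2.07657868e-02, 1.33374778e+00,
       2.36721714e-05, 1.41821768e+00]), 'dq': array([-0.00369423,  0.0009273 ,  0.00039236, -0.00074732,  0.00050822,
        0.00074863]), 'joint_torque': array([-1.50295753e-03, -5.55644917e+01,  3.44524205e+01,  1.40064623e-02,
       -3.14731105e-04,  3.77905519e-05]), 'tool_pos': array([0.12839128, 0.53451891, 0.24466926]), 'ee_rot': array([-3.14023713e+00, -2.32394669e-04,  2.90575598e+00]), 'wrist_force': array([-0.24685343, -0.58713419, -0.14432044]), 'torque': array([0.00705874, 0.02661812, 0.00051758]), 'width': 0.0855631566551622}
scene {'fx': 451.88046955033235, 'fy': 451.88046955033235, 'cx': 280.12220334299246, 'cy': 214.0048103585768, 'distortion': array([-0.03571273,  0.        ,  0.        ,  0.        ,  0.        ]), 'rvec': array([ 2.02041932, -1.16200858,  0.55153155]), 'tvec': array([-0.14769054,  0.40833821,  0.56842061])}
top {'fx': 537.8485058557558, 'fy': 537.8485058557558, 'cx': 276.06761723633593, 'cy': 207.9742087108254, 'distortion': array([-0.12333037,  0.        ,  0.        ,  0.        ,  0.        ]), 'rvec': array([ 2.11902892, -2.06671067,  0.24569782]), 'tvec': array([0.13748542, 0.56967262, 0.95384884])}
wrist {'fx': 336.89193638345284, 'fy': 336.89193638345284, 'cx': 276.9716839224866, 'cy': 208.0717886603411, 'distortion': array([0.02647349, 0.        , 0.        , 0.        , 0.        ]), 'tool_from_camera': array([[ 3.61547739e-04, -9.57839357e-01, -2.87304083e-01,
         7.37187965e-02],
       [ 9.99999865e-01,  2.38811059e-04,  4.62245636e-04,
         3.26638903e-04],
       [-3.74145671e-04, -2.87304212e-01,  9.57839313e-01,
        -1.27755743e-01],
       [ 0.00000000e+00,  0.00000000e+00,  0.00000000e+00,
         1.00000000e+00]])}
```

View pics/scene0.png

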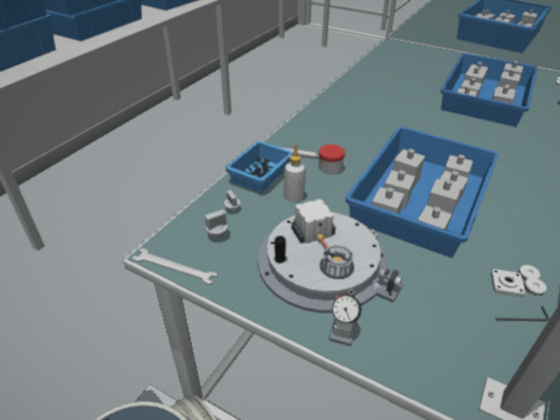

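View pics/top0.png

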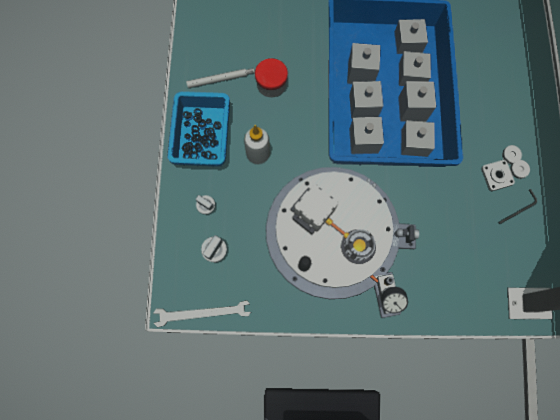

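View pics/wrist0.png

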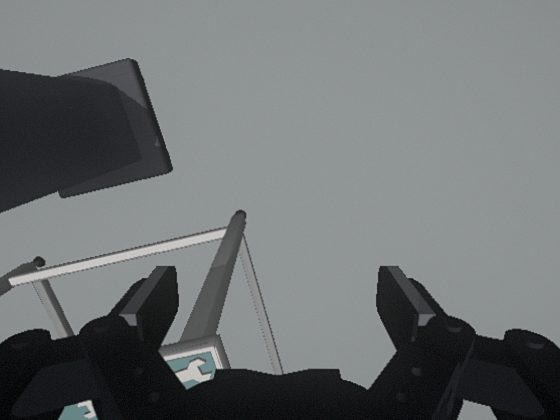

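The top view shows the fixture at (332,232), with handle (304,263), port (360,246) and cylinder body (314,209). The plug candidates are (213,249), which is larger, and (205,204), which is smaller. The red-capped jar (271,74) and the spanner (203,313) are not candidates. By the description I choose (213,249). Next I measure and take a close crop.

```bash
cat > h.py <<'E'
import numpy as np, cv2
from scipy.spatial.transform import Rotation as Ro
from cell import imaging, status
def cam(n,obs=None):
    p=imaging.camera_params(n); K=np.array([[p['fx'],0,p['cx']],[0,p['fy'],p['cy']],[0,0,1]]); D=np.array(p['distortion'])
    if 'rvec' in p:
        R=cv2.Rodrigues(p['rvec'])[0]; t=p['tvec']
    else:
        o=obs or status.get_obs(); T=np.eye(4); T[:3,:3]=Ro.from_euler('xyz',o['ee_rot']).as_matrix(); T[:3,3]=o['tool_pos']
        C=np.linalg.inv(T@p['tool_from_camera']); R=C[:3,:3]; t=C[:3,3]
    return K,D,R,t
def ray(n,uv,z,obs=None):
    K,D,R,t=cam(n,obs); uv=np.array(uv,float).reshape(-1,1,2)
    q=cv2.undistortPoints(uv,K,D).reshape(-1,2); d=np.c_[q,np.ones(len(q))]@R; c=-R.T@t
    return c+d*((z-c[2])/d[:,2])[:,None]
def proj(n,P,obs=None):
    K,D,R,t=cam(n,obs); return cv2.projectPoints(np.array(P,float).reshape(-1,1,3),cv2.Rodrigues(R)[0],t,K,D)[0].reshape(-1,2)
def crop(f,out,x0,y0,x1,y1,s):
    cv2.imwrite(out,cv2.resize(cv2.imread(f)[y0:y1,x0:x1],None,fx=s,fy=s,interpolation=cv2.INTER_CUBIC))
E
python3 - <<'E'
from h import *
crop("pics/top0.png","pics/c1.png",180,180,250,280,6)
crop("pics/top0.png","pics/c2.png",255,160,425,320,4)
crop("pics/scene0.png","pics/c3.png",190,170,410,350,3)
print(ray("top",[[213,249]],.03),ray("top",[[205,204]],.02),ray("top",[[304,263]],.098),ray("top",[[360,246]],.072),ray("top",[[336,228]],.042),ray("top",[[332,232]],.012))
E
```

```text
[[0.49031801 0.27239476 0.03      ]] [[0.58243067 0.29442801 0.02      ]] [[0.45811181 0.09857878 0.098     ]] [[ 0.49598743 -0.00688999  0.072     ]] [[0.53542875 0.03487436 0.042     ]] [[0.53331018 0.03963813 0.012     ]]
```

View pics/c1.png

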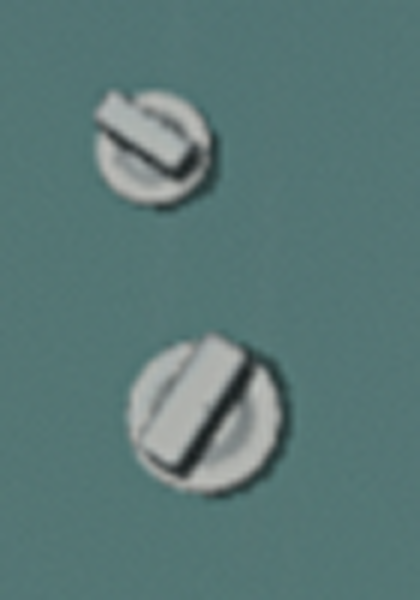

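View pics/c2.png

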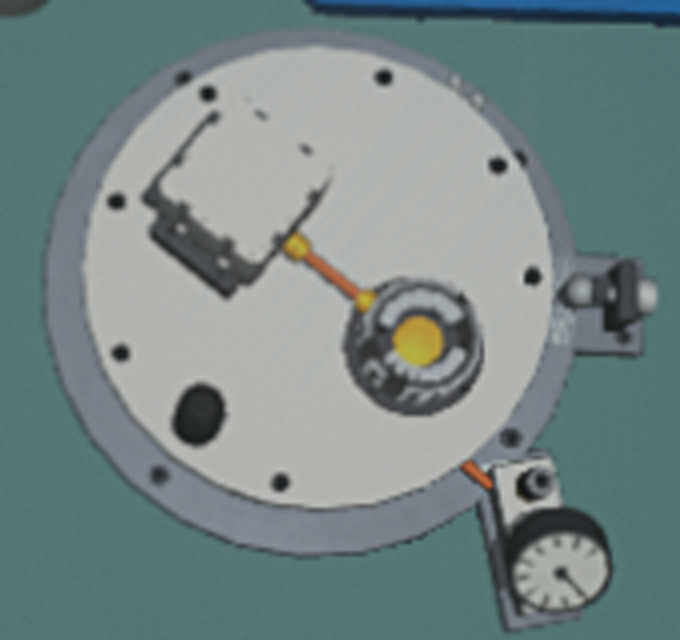

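View pics/c3.png

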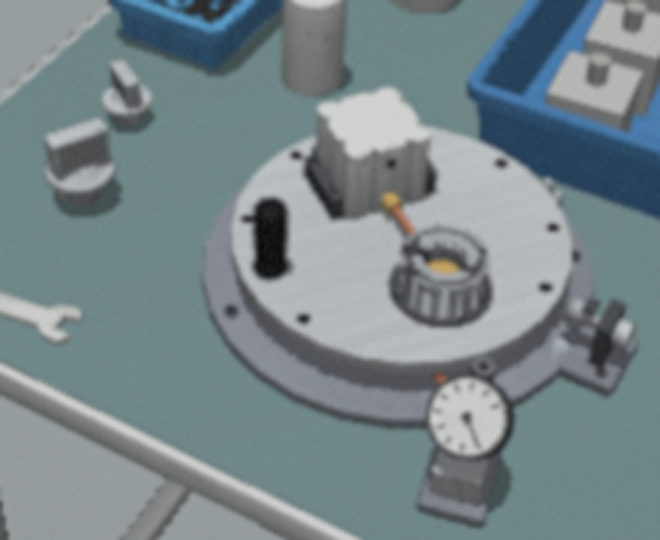

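Choice confirmed: the lower, larger plug in the crop (flange about 26 px against 19 px for the other). Next I fit shapes for accurate positions.

```bash
python3 - <<'E'
from h import *
im=cv2.imread("pics/top0.png"); hsv=cv2.cvtColor(im,cv2.COLOR_BGR2HSV); g=cv2.cvtColor(im,cv2.COLOR_BGR2GRAY)
def big(m): 
    c=cv2.findContours(m,cv2.RETR_EXTERNAL,cv2.CHAIN_APPROX_NONE)[0]; return max(c,key=cv2.contourArea)
def roi(m,x0,y0,x1,y1):
    o=np.zeros_like(m); o[y0:y1,x0:x1]=m[y0:y1,x0:x1]; return o
def circ(P): 
    A=np.c_[2*P[:,:2],np.ones(len(P))]; s=np.linalg.lstsq(A,(P[:,:2]**2).sum(1),rcond=None)[0]; return s[:2],np.sqrt(s[2]+s[0]**2+s[1]**2)
# plate
m=roi(((hsv[...,1]<25)&(g>150)).astype(np.uint8)*255,265,165,402,300)
m=cv2.morphologyEx(m,cv2.MORPH_OPEN,np.ones((3,3)))
c=big(m).reshape(-1,2); h=cv2.convexHull(c).reshape(-1,2); print("plate",circ(ray("top",h,.042)))
# base
m=roi((hsv[...,1]<60).astype(np.uint8)*255,255,160,402,305)
# plug
for nm,b in (("big",(195,230,235,268)),("small",(190,192,220,216))):
    m=roi((hsv[...,1]<60).astype(np.uint8)*255,*b)
    c=big(m).reshape(-1,2); (x,y),r=cv2.minEnclosingCircle(c)
    print(nm,x,y,r,circ(ray("top",c,.03)))
m=roi((g>185).astype(np.uint8)*255,195,230,235,268)
print("g",g[240:258:3,200:228:2])
# handle
m=roi((g<60).astype(np.uint8)*255,290,250,316,275); c=big(m).reshape(-1,2); print("handle",c.min(0),c.max(0),ray("top",c.mean(0),.08),ray("top",c.mean(0),.098))
# yellow in port
m=roi(((hsv[...,0]>15)&(hsv[...,0]<35)&(hsv[...,1]>120)).astype(np.uint8)*255,345,232,378,262); c=big(m).reshape(-1,2);print("pin",c.mean(0),len(c),ray("top",c.mean(0),.05))
# scene handle
s=cv2.imread("pics/scene0.png"); gs=cv2.cvtColor(s,cv2.COLOR_BGR2GRAY)
m=roi((gs<45).astype(np.uint8)*255,268,228,294,270); c=big(m).reshape(-1,2); print("hs",c.min(0),c.max(0), c.mean(0))
E
```

```text
plate (array([0.53644632, 0.03769209]), np.float64(0.11355213457910261))
big 213.29591369628906 248.41836547851562 13.688220024108887 (array([0.49081141, 0.27159812]), np.float64(0.025226277670375996))
small 204.3355255126953 203.2236785888672 11.020035743713379 (array([0.58028781, 0.29384681]), np.float64(0.019775844330779106))
g [[107 106 126 172 175 145 163 176 178 178  97  72  63  93]
 [106 127 178 169 120 163 177 176 177 101  37 160 158  57]
 [108 179 170 132 166 176 177 177 106  41  90 169 182  94]
 [115 176 167 165 176 177 179 116  39 154 127 154 179 135]
 [106 170 166 176 177 178 121  39 159 142 132 172 181  66]
 [105 126 131 171 181 125  39 111 138 140 173 179 128  58]]
handle [299 257] [310 270] [[0.46006377 0.09712535 0.08      ]] [[0.45758651 0.0979867  0.098     ]]
pin [359.19354839 244.70967742] 31 [[ 0.50225269 -0.00872059  0.05      ]]
hs [275 237] [284 261] [279.75438596 249.22807018]
```

Handle ≈ (0.4615, 0.096), with radius 97 mm against 95 mm given. Plate axis ≈ (0.5365, 0.0377), plate radius 113.6 mm against 115 mm. The plug flange radius is 25.2 mm against 25 mm, so all agree. I move above the handle, jaws tangential (turn −24°).

Emit:
arm_command --delta_pos '[[24, -31, -5], [24, -31, -5], [24, -31, -5], [24, -31, -5], [24, -31, -5], [24, -31, -5], [24, -31, -5], [24, -31, -5]]' --delta_rot '[[0, 0, -3], [0, 0, -3], [0, 0, -3], [0, 0, -3], [0, 0, -3], [0, 0, -3], [0, 0, -3], [0, 0, -3]]' --fingers '[100, 100, 100, 100, 100, 100, 100, 100]'

```text
time: 0.82
tool_pos: [0.3207, 0.2808, 0.2013]
ee_rot: [-3.141, -0.002, 2.483]
wrist_force: [0.9, 0.7, 0.0]
width: 0.0855
```

Emit:
arm_command --delta_pos '[[23, -31, -2], [23, -31, -2], [23, -31, -2], [23, -31, -2], [23, -31, -2], [23, -29, -2], [0, 0, 0], [0, 0, 0]]' --delta_rot '[[0, 0, 0], [0, 0, 0], [0, 0, 0], [0, 0, 0], [0, 0, 0], [0, 0, 0], [0, 0, 0], [0, 0, 0]]' --fingers '[100, 100, 100, 100, 100, 100, 100, 100]'

```text
time: 1.48
tool_pos: [0.466, 0.0791, 0.1869]
ee_rot: [-3.139, -0.001, 2.47]
wrist_force: [-0.9, -0.0, 0.2]
width: 0.0854
```

```bash
python3 - <<'E'
from h import *
o=status.get_obs(); print(o['tool_pos'],o['ee_rot'],o['joints'])
im=imaging.get_image("wrist"); cv2.imwrite("pics/w1.png",im[:,:,::-1])
print(proj("wrist",[[.4615,.0959,.098],[.4615,.0959,.08],[.5365,.0377,.042]],o))
E
```

```text
[0.46601363 0.07908461 0.18689251] [-3.13948092e+00 -1.31500357e-03  2.47048461e+00] [-9.18016771e-03  1.55389729e-01 -2.65093103e-01  1.15264874e+00
 -8.57505569e-04  6.61927484e-01]
[[292.58197456 200.86618367]
 [291.50429688 194.21650642]
 [289.68844443 285.5416251 ]]
```

View pics/w1.png

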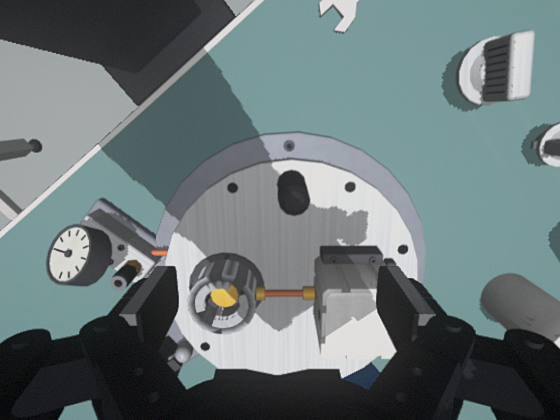

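Wrist view: the handle is at (292,193), where predicted (292,197). The port is at (225,293) and the cylinder body at (350,300). I move over the handle, descend and close.

Emit:
arm_command --delta_pos '[[-3, 9, 0], [-2, 8, 0], [0, 0, -22], [0, 0, -22], [0, 0, -22], [0, 0, -22], [0, 0, -19], [0, 0, 0]]' --delta_rot '[[0, 0, 0], [0, 0, 0], [0, 0, 0], [0, 0, 0], [0, 0, 0], [0, 0, 0], [0, 0, 0], [0, 0, 0]]' --fingers '[100, 100, 100, 100, 100, 100, 100, 60]'

```text
time: 2.2
tool_pos: [0.4545, 0.1104, 0.0791]
ee_rot: [3.138, 0.002, 2.486]
wrist_force: [0.2, 0.3, -0.3]
width: 0.0757
```

Emit:
arm_command --delta_pos '[[0, 0, 0], [0, 0, 0], [0, 0, 0], [0, 0, 0], [0, 0, 0], [0, 0, 0], [0, 0, 0], [0, 0, 0]]' --delta_rot '[[0, 0, 0], [0, 0, 0], [0, 0, 0], [0, 0, 0], [0, 0, 0], [0, 0, 0], [0, 0, 0], [0, 0, 0]]' --fingers '[0, 0, 0, 0, 0, 0, 0, 0]'

```text
time: 2.87
tool_pos: [0.451, 0.1165, 0.0841]
ee_rot: [3.135, -0.001, 2.494]
wrist_force: [0.7, -0.1, -0.3]
width: 0.0
```

```bash
python3 - <<'E'
from h import *
o=status.get_obs(); print(o['tool_pos'],o['ee_rot'],o['joints'],o['dq'])
for n in("wrist","scene"):
    im=imaging.get_image(n); cv2.imwrite(f"pics/{n}2.png",im[:,:,::-1])
crop("pics/scene2.png","pics/c4.png",190,150,410,330,3)
o=status.get_obs(); print(o['tool_pos'],o['dq'])
E
```

```text
[0.45104355 0.11650732 0.0840834 ] [ 3.13466489e+00 -1.23384142e-03  2.49359211e+00] [ 0.0686485   0.2251775  -0.46470538  0.87729313  0.00603405  0.71666424] [ 0.00100528 -0.00901811  0.00731004  0.0036811   0.00179203 -0.00026158]
[0.45118887 0.11643056 0.08406054] [-0.0013859   0.00305577 -0.00184237 -0.00381745 -0.00175216 -0.00048344]
```

View pics/wrist2.png

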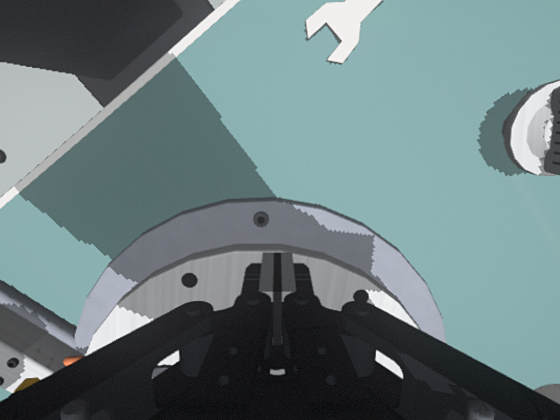

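View pics/c4.png

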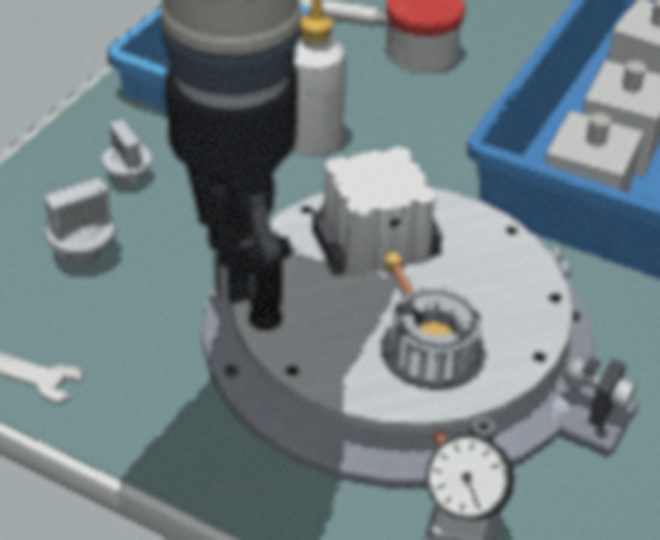

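The scene shows the fingers shut just outside the handle (crop (265,300)), so the grasp missed. After fast rows the arm coasts, so I must end slower. I open and move in radially, slowly.

Emit:
arm_command --delta_pos '[[0, 0, 0], [0, 0, 0], [0, 0, 0], [0, 0, 0], [0, 0, 0], [0, 0, 0], [0, 0, 0], [0, 0, 0]]' --delta_rot '[[0, 0, 0], [0, 0, 0], [0, 0, 0], [0, 0, 0], [0, 0, 0], [0, 0, 0], [0, 0, 0], [0, 0, 0]]' --fingers '[100, 100, 100, 100, 100, 100, 100, 100]'

```text
time: 3.63
tool_pos: [0.4529, 0.1155, 0.0846]
ee_rot: [3.134, 0.002, 2.492]
wrist_force: [-0.6, 0.1, 0.3]
width: 0.0852
```

```bash
python3 - <<'E'
from h import *
for n in("wrist","top"):
    im=imaging.get_image(n); cv2.imwrite(f"pics/{n}3.png",im[:,:,::-1])
o=status.get_obs(); print(o['tool_pos'],o['dq'],o['width'])
crop("pics/top3.png","pics/c5.png",255,160,425,320,4)
E
```

```text
[0.45285144 0.11556758 0.08462968] [-0.00024173 -0.00149965 -0.00162741 -0.0001831   0.00300603 -0.00053274] 0.08530255582571175
```

View pics/wrist3.png

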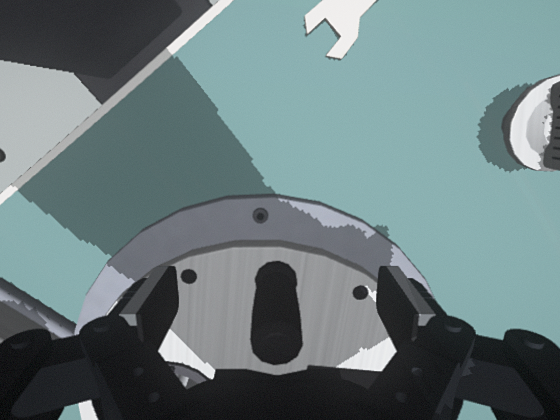

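View pics/c5.png

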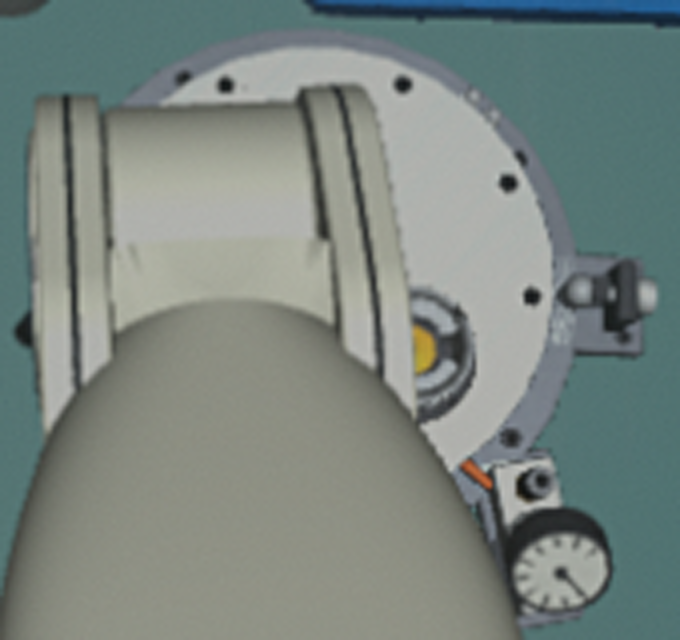

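```bash
python3 - <<'E'
from h import *
P=ray("wrist",[[276,338],[274,272]],.098); print(P, ray("wrist",[[274,272]],.042))
a=np.array([.5365,.0377])
for p in ray("top",[[255+403/4,160+84/4],[255+384/4,160+77/4],[255+508/4,160+182/4],[255+498/4,160+165/4]],.042): print(np.degrees(np.arctan2(*(p[:2]-a)[::-1])))
E
```

```text
[[0.46424011 0.10639976 0.098     ]
 [0.44062204 0.12341212 0.098     ]] [[0.46381423 0.10573    0.042     ]]
-23.987702210399274
-18.459887655743927
-63.74750848917301
-58.390176836278165
```

The plate was brushed about 5.4° clockwise, which is the right direction. The handle now sits near (0.466, 0.1045), so I move in by (13, −11) mm and close.

Emit:
arm_command --delta_pos '[[3, -2.5, -1], [3, -2.5, -1], [3, -2.5, -1], [2, -2, -1], [1, -1, 0], [0, 0, 0], [0, 0, 0], [0, 0, 0]]' --delta_rot '[[0, 0, -1], [0, 0, -1], [0, 0, -1], [0, 0, -1], [0, 0, -1], [0, 0, 0], [0, 0, 0], [0, 0, 0]]' --fingers '[100, 100, 100, 100, 100, 0, 0, 0]'

```text
time: 4.4
tool_pos: [0.4665, 0.1035, 0.0799]
ee_rot: [3.134, 0.001, 2.394]
wrist_force: [0.5, 0.0, -0.9]
width: 0.0517
```

Emit:
arm_command --delta_pos '[[0, 0, 0], [0, 0, 0], [0, 0, 0], [0, 0, 0], [0, 0, 0], [0, 0, 0], [0, 0, 0], [0, 0, 0]]' --delta_rot '[[0, 0, 0], [0, 0, 0], [0, 0, 0], [0, 0, 0], [0, 0, 0], [0, 0, 0], [0, 0, 0], [0, 0, 0]]' --fingers '[0, 0, 0, 0, 0, 0, 0, 0]'

```text
time: 5.07
tool_pos: [0.4664, 0.1037, 0.0802]
ee_rot: [3.134, 0.002, 2.395]
wrist_force: [0.8, -0.2, -0.4]
width: 0.0202
```

Handle gripped (20 mm). I swing clockwise along the arc, about 4–5° per row.

Emit:
arm_command --delta_pos '[[6, 5.9, 0], [6.5, 5.2, 0], [6.9, 4.7, 0], [7.3, 4.1, 0], [7.6, 3.4, 0], [4, 1.5, 0], [0, 0, 0], [0, 0, 0]]' --delta_rot '[[0, 0, -5], [0, 0, -5], [0, 0, -5], [0, 0, -5], [0, 0, -5], [0, 0, -2], [0, 0, 0], [0, 0, 0]]' --fingers '[0, 0, 0, 0, 0, 0, 0, 0]'

```text
time: 5.73
tool_pos: [0.5065, 0.1296, 0.0802]
ee_rot: [3.134, 0.003, 1.904]
wrist_force: [-0.4, -1.2, 3.5]
width: 0.0205
```

```bash
python3 - <<'E'
from h import *
im=imaging.get_image("top"); cv2.imwrite("pics/top4.png",im[:,:,::-1])
o=status.get_obs(); print(o['tool_pos'],o['ee_rot'],o['wrist_force'],o['joints'])
d=o['tool_pos'][:2]-[.5365,.0377]; print(np.hypot(*d),np.degrees(np.arctan2(d[1],d[0])))
crop("pics/top4.png","pics/c6.png",255,160,425,320,4)
E
```

```text
[0.50636022 0.12960256 0.08022834] [3.13353848e+00 2.57153075e-03 1.90452801e+00] [ 1.24265529 -0.91349564  1.28582229] [ 9.02375240e-02  3.12965244e-01 -3.47237962e-01  9.02156558e-01
 -5.53790469e-04  1.32728948e+00]
0.09671860034023799 108.15709192462445
```

View pics/c6.png

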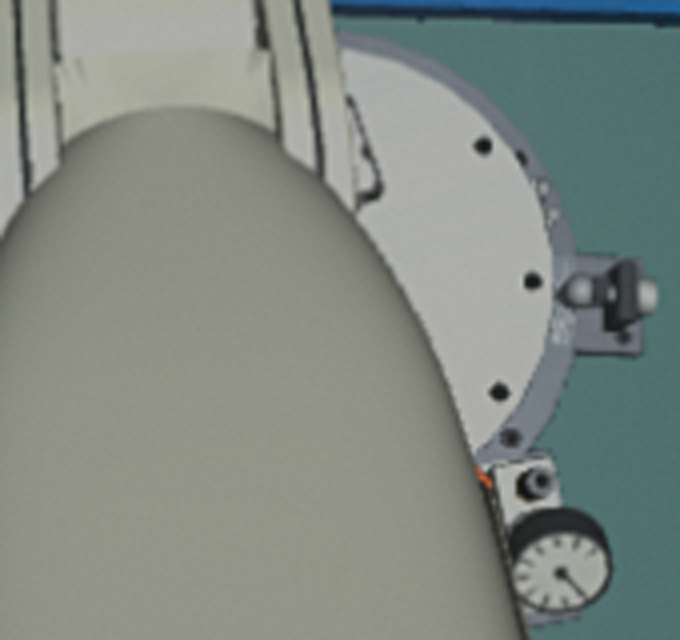

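Plate at about 34° of travel, and the plate-edge mark at crop (545,200) is still 20–30° from the detent. I continue.

Emit:
arm_command --delta_pos '[[6.5, 1.8, 0], [6.6, 1.5, 0], [6.7, 0.9, 0], [4, 0.3, 0], [2, 0, 0], [0, 0, 0], [0, 0, 0], [0, 0, 0]]' --delta_rot '[[0, 0, -4], [0, 0, -4], [0, 0, -4], [0, 0, -2], [0, 0, -1], [0, 0, 0], [0, 0, 0], [0, 0, 0]]' --fingers '[0, 0, 0, 0, 0, 0, 0, 0]'

```text
time: 6.45
tool_pos: [0.5304, 0.1345, 0.0802]
ee_rot: [3.134, -0.0, 1.644]
wrist_force: [1.6, 0.9, -0.6]
width: 0.0207
```

```bash
python3 - <<'E'
from h import *
im=imaging.get_image("top"); cv2.imwrite("pics/top5.png",im[:,:,::-1])
o=status.get_obs(); print(o['tool_pos'],o['ee_rot'],o['wrist_force'],o['joints'])
d=o['tool_pos'][:2]-[.5365,.0377]; print(np.hypot(*d),np.degrees(np.arctan2(d[1],d[0])))
crop("pics/top5.png","pics/c7.png",325,160,425,310,4)
E
```

```text
[0.53039086 0.1344834  0.08026398] [ 3.13418173e+00 -3.94687643e-04  1.64430998e+00] [ 2.19634581  1.0844499  -0.53453646] [ 9.48135310e-02  3.50126546e-01 -2.88858173e-01  9.24393958e-01
  2.36748887e-04  1.59209854e+00]
0.09697601623961637 93.61181827275416
```

View pics/c7.png

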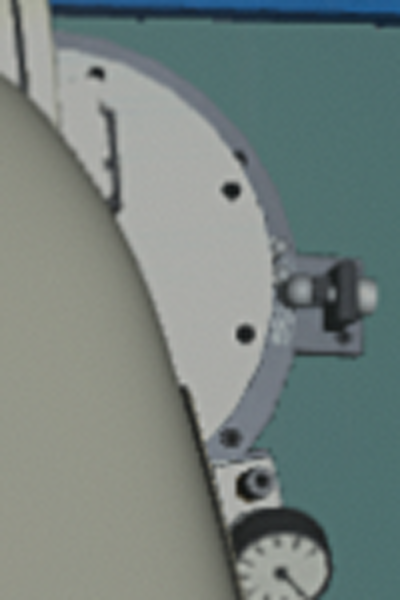

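The plate mark is now at the roller, crop (280,255). I push over the dowel.

Emit:
arm_command --delta_pos '[[5, 0.1, 0], [5, 0, 0], [5, -0.3, 0], [5, -0.5, 0], [5, -0.7, 0], [3, -0.4, 0], [2, 0, 0], [2, 0, 0]]' --delta_rot '[[0, 0, -3], [0, 0, -3], [0, 0, -2], [0, 0, -2], [0, 0, 0], [0, 0, 0], [0, 0, 0], [0, 0, 0]]' --fingers '[0, 0, 0, 0, 0, 0, 0, 0]'

```text
time: 7.17
tool_pos: [0.5431, 0.1342, 0.0802]
ee_rot: [-3.117, 0.001, 1.476]
wrist_force: [-9.5, -0.7, 4.0]
width: 0.0205
```

```bash
python3 - <<'E'
from h import *
im=imaging.get_image("top"); cv2.imwrite("pics/top6.png",im[:,:,::-1])
o=status.get_obs(); print(o['tool_pos'],o['ee_rot'],o['wrist_force'],o['joints'])
d=o['tool_pos'][:2]-[.5365,.0377]; print(np.hypot(*d),np.degrees(np.arctan2(d[1],d[0])))
crop("pics/top6.png","pics/c8.png",325,160,425,310,4)
E
```

```text
[0.54313673 0.13422555 0.08018759] [-3.11672780e+00  1.21625516e-03  1.47592077e+00] [-10.26499233   0.63388866   4.7221903 ] [ 0.0905689   0.38672559 -0.230119    0.97861458  0.00338917  1.75621411]
0.09675343488200079 86.06674735564751
```

View pics/c8.png

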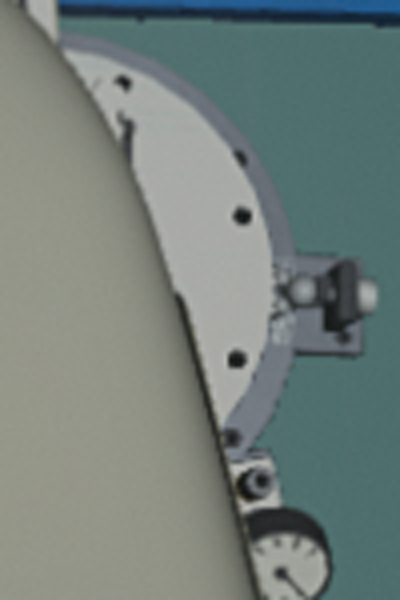

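Emit:
arm_command --delta_pos '[[4, -0.2, 0], [5, -0.3, 0], [6, -0.4, 0], [6, -0.5, 0], [6, -0.5, 0], [6, -0.5, 0], [6, -0.5, 0], [5, 0, 0]]' --delta_rot '[[0, 0, 0], [0, 0, 0], [0, 0, 0], [0, 0, 0], [0, 0, 0], [0, 0, 0], [0, 0, 0], [0, 0, 0]]' --fingers '[0, 0, 0, 0, 0, 0, 0, 0]'

```text
time: 7.88
tool_pos: [0.5428, 0.1344, 0.0793]
ee_rot: [-3.04, 0.006, 1.491]
wrist_force: [-22.4, -3.2, 10.7]
width: 0.0202
```

```bash
python3 - <<'E'
from h import *
im=imaging.get_image("top"); cv2.imwrite("pics/top7.png",im[:,:,::-1])
o=status.get_obs(); print(o['tool_pos'],o['ee_rot'],o['wrist_force'],o['joints'])
d=o['tool_pos'][:2]-[.5365,.0377]; print(np.hypot(*d),np.degrees(np.arctan2(d[1],d[0])))
crop("pics/top7.png","pics/c9.png",325,160,425,310,4)
E
```

```text
[0.54288468 0.13440858 0.07926937] [-3.03890262  0.00582629  1.49101761] [-26.48481015  -0.91072042  15.37641604] [ 0.08692484  0.43246426 -0.16164725  1.07891957  0.0112947   1.73722143]
0.09691911296518815 86.22282650892559
```

View pics/c9.png

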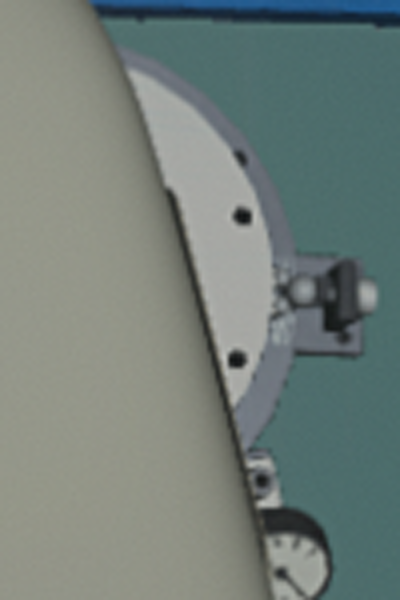

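26 N with no movement means it is at the hard stop: about 56° turned, past the dowel and in the detent. I relax, open, straighten the tilt and lift.

Emit:
arm_command --delta_pos '[[-3, 0, 0], [0, 0, 0], [0, 0, 0], [0, 0, 0], [0, 0, 0], [0, 0, 0], [0, 0, 0], [0, 0, 3]]' --delta_rot '[[0, -2, 0], [0, -2, 0], [0, -2, 0], [0, 0, 0], [0, 0, 0], [0, 0, 0], [0, 0, 0], [0, 0, 0]]' --fingers '[0, 30, 60, 100, 100, 100, 100, 100]'

```text
time: 8.6
tool_pos: [0.5383, 0.1338, 0.0823]
ee_rot: [3.139, -0.002, 1.496]
wrist_force: [0.1, 0.7, -0.4]
width: 0.0854
```

```bash
python3 - <<'E'
from h import *
o=status.get_obs(); print(o['tool_pos'],o['ee_rot'],o['wrist_force'],o['joints'],o['width'])
im=imaging.get_image("wrist"); cv2.imwrite("pics/w8.png",im[:,:,::-1])
E
```

```text
[0.53829533 0.13381769 0.08234612] [ 3.13914867e+00 -1.51739658e-03  1.49573622e+00] [ 0.08455365  0.71517997 -0.37741896] [ 9.18036831e-02  3.62084475e-01 -2.63534150e-01  9.42515634e-01
  1.09039321e-03  1.73766342e+00] 0.08542954918377459
```

View pics/w8.png

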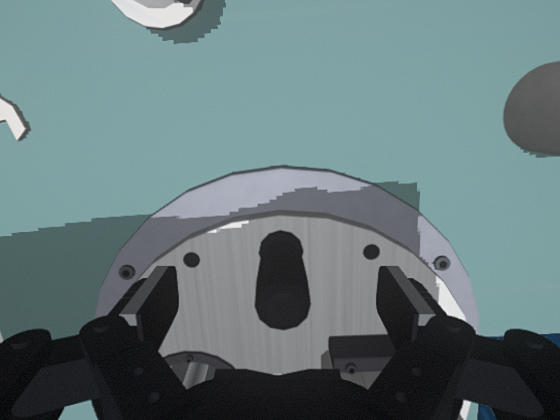

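Handle free between the open jaws at (282,280). I lift and travel toward the plug.

Emit:
arm_command --delta_pos '[[0, 0, 20], [0, 0, 30], [0, 0, 30], [-6, 17, 20], [-12, 34, 0], [-12, 34, 0], [-10, 30, 0], [-4, 10, 0]]' --delta_rot '[[0, 0, 0], [0, 0, 0], [0, 0, 0], [0, 0, 0], [0, 0, 0], [0, 0, 0], [0, 0, 0], [0, 0, 0]]' --fingers '[100, 100, 100, 100, 100, 100, 100, 100]'

```text
time: 9.32
tool_pos: [0.4955, 0.2599, 0.1885]
ee_rot: [3.141, -0.002, 1.488]
wrist_force: [0.1, -0.0, -0.3]
width: 0.0855
```

```bash
python3 - <<'E'
from h import *
o=status.get_obs(); print(o['tool_pos'],o['ee_rot'],o['wrist_force'],o['joints'],o['width'])
for n in("wrist","top"):
    im=imaging.get_image(n); cv2.imwrite(f"pics/{n}9.png",im[:,:,::-1])
crop("pics/top9.png","pics/c10.png",255,160,425,320,4)
E
```

```text
[0.49550184 0.25993767 0.18854416] [ 3.14051126e+00 -2.20165693e-03  1.48752904e+00] [ 0.14653656 -0.03953552 -0.32818023] [ 3.32359982e-01  2.95389811e-01 -7.25235987e-02  1.20100464e+00
  1.57758503e-03  1.98642627e+00] 0.08549805505068493
```

View pics/wrist9.png

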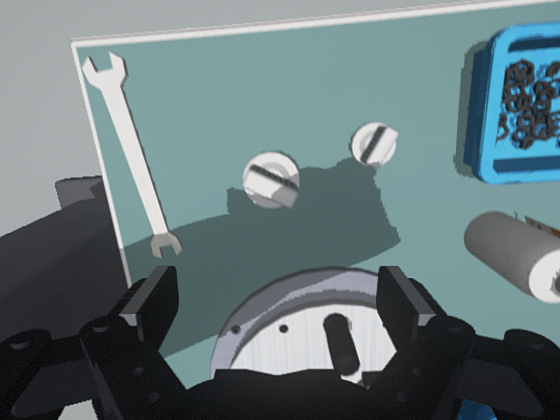

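View pics/c10.png

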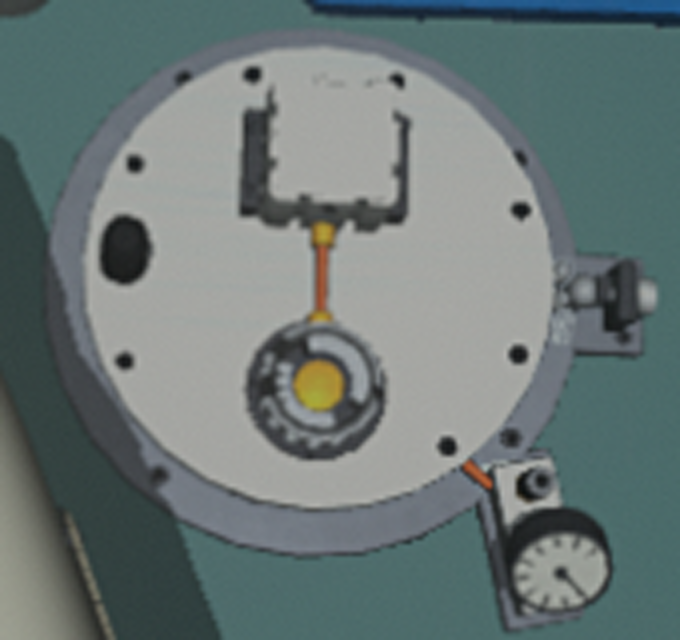

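Plate in the detent: the body stands square, the port is at crop (320,385), and the two slots seem to be at upper left and lower right. I measure plug and slots in closer crops.

```bash
python3 - <<'E'
from h import *
crop("pics/wrist9.png","pics/c11.png",230,140,310,220,7)
crop("pics/top9.png","pics/c12.png",312,233,356,277,12)
o=status.get_obs()
P=np.array([[.4908,.2716,.0],[.4908,.2716,.03],[.4908,.2716,.064]]); print(proj("wrist",P))
E
```

```text
[[270.77704165 174.54080984]
 [270.23314609 181.11763716]
 [269.47058673 190.33486316]]
```

View pics/c11.png

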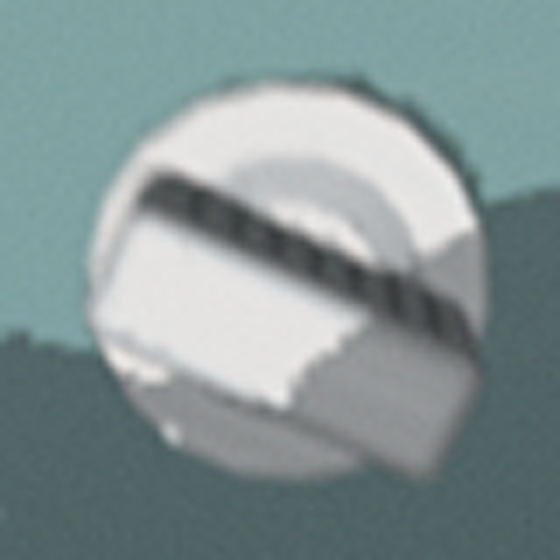

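View pics/c12.png

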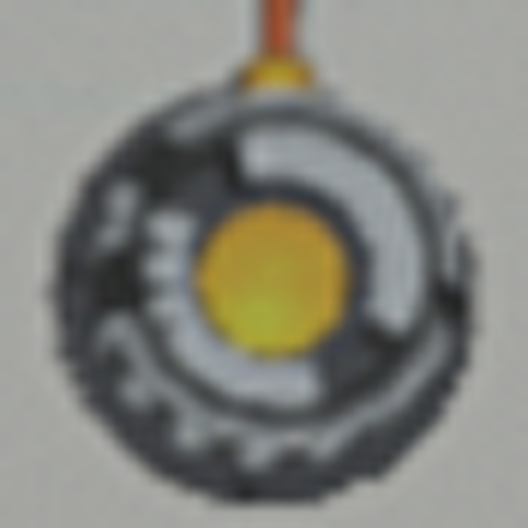

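```bash
python3 - <<'E'
from h import *
c=np.array([[142,205],[478,372],[430,475],[97,310]])/7+[230,140]
P=ray("wrist",c,.064)[:,:2]; print(P,P.mean(0)); 
for a,b in((0,1),(3,2)):
    d=P[b]-P[a]; print(np.hypot(*d)*1e3,np.degrees(np.arctan2(d[1],d[0])))
print(np.hypot(*(P[0]-P[3]))*1e3)
s=np.array([[195,180],[352,365],[275,282]])/12+[312,233]
Q=ray("top",s,.072)[:,:2]; d=Q[0]-Q[1]; print(Q,np.degrees(np.arctan2(d[1],d[0])),Q[:2].mean(0))
# port outer circle at top: predicted if exactly radial
print(ray("top",np.array([[275,282]])/12+[312,233],.05))
# initial port dir & table: handle now
hd=ray("top",[[255+125/4,160+250/4]],.075); print(hd, np.degrees(np.arctan2(hd[0,1]-.0377,hd[0,0]-.5365)))
E
```

```text
[[0.47781583 0.28902724]
 [0.51272841 0.26756244]
 [0.50664275 0.25620031]
 [0.47171476 0.2779323 ]] [0.49222544 0.27268057]
40.98323892061713 -31.583862469749032
41.136888863621266 -31.889636747456766
12.661789662818816
[[0.49086497 0.05254564]
 [0.46250224 0.02813059]
 [0.47516894 0.04007353]] 40.72235252842255 [0.4766836  0.04033812]
[[0.47850804 0.03776088 0.05      ]]
[[0.53687633 0.13183329 0.075     ]] 89.77094353588299
```

Plug: centre (0.4915, 0.272), bar at −31.7°, bar measured 41 × 12.7 mm against 44 × 16 mm. Port: centre ≈ (0.478, 0.039), slots at about 41°. I grasp with tool yaw 148°, so turning +73° onto the slots and then −86° keeps joint 6 in range.

Emit:
arm_command --delta_pos '[[-1, 3, 0], [-1, 3, 0], [-1, 3, 0], [-1, 3, 0], [0, 0, 0], [0, 0, 0], [0, 0, -10], [0, 0, -20]]' --delta_rot '[[0, 0, 7], [0, 0, 7], [0, 0, 7], [0, 0, 7], [0, 0, 7], [0, 0, 7], [0, 0, 7], [0, 0, 7]]' --fingers '[100, 100, 100, 100, 100, 100, 100, 100]'

```text
time: 10.08
tool_pos: [0.4975, 0.2636, 0.1593]
ee_rot: [3.14, 0.004, 2.487]
wrist_force: [-0.4, 0.1, -1.0]
width: 0.0858
```

Emit:
arm_command --delta_pos '[[-2, 3, -15], [-2, 3, -15], [-1, 1, -15], [0, 0, -12], [0, 0, -8], [0, 0, -4], [0, 0, 0], [0, 0, 0]]' --delta_rot '[[0, 0, 2], [0, 0, 2], [0, 0, 1], [0, 0, 0], [0, 0, 0], [0, 0, 0], [0, 0, 0], [0, 0, 0]]' --fingers '[100, 100, 100, 100, 100, 100, 100, 100]'

```text
time: 10.75
tool_pos: [0.4956, 0.2609, 0.0829]
ee_rot: [-3.135, 0.002, 2.579]
wrist_force: [0.5, 0.2, 1.0]
width: 0.0853
```

```bash
python3 - <<'E'
from h import *
o=status.get_obs(); print(o['tool_pos'],o['ee_rot'],o['wrist_force'],o['joints'],o['dq'])
im=imaging.get_image("wrist"); cv2.imwrite(f"pics/w10.png",im[:,:,::-1])
print(proj("wrist",[[.4915,.272,.064]],o))
E
```

```text
[0.49559296 0.26092468 0.08290606] [-3.13527935e+00  2.05660491e-03  2.57907389e+00] [0.54253242 0.19633926 1.00227357] [ 0.33759583  0.37371672 -0.24310619  0.95764108 -0.00553496  0.90013123] [-1.24916820e-02  5.43779496e-03  1.97208274e-03  3.94914319e-05
 -1.83604020e-03 -3.87058735e-03]
[[292.09706656 249.57810499]]
```

View pics/w10.png

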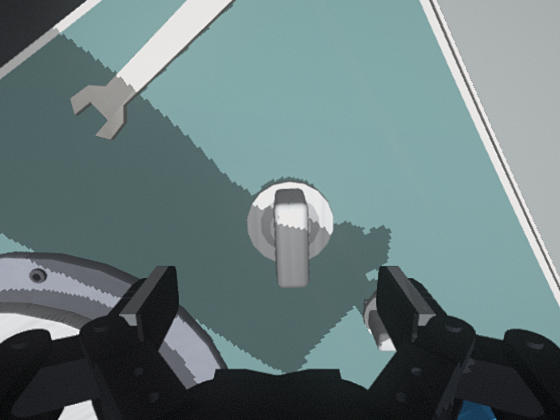

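Bar centred and aligned at (292,245), with the smaller look-alike by the right finger at (380,315) and clear. Lateral correction first.

Emit:
arm_command --delta_pos '[[-1, 2.5, 0], [-1, 2.5, 0], [-1, 2.5, 0], [-1, 2, 0], [-1, 2, 0], [0, 1, 0], [0, 0, 0], [0, 0, 0]]' --delta_rot '[[0, 0, 0], [0, 0, 0], [0, 0, 0], [0, 0, 0], [0, 0, 0], [0, 0, 0], [0, 0, 0], [0, 0, 0]]' --fingers '[100, 100, 100, 100, 100, 100, 100, 100]'

```text
time: 11.47
tool_pos: [0.4912, 0.2759, 0.0861]
ee_rot: [-3.14, 0.005, 2.58]
wrist_force: [-1.7, 0.2, 0.1]
width: 0.0854
```

Emit:
arm_command --delta_pos '[[0, -1, -5], [0, -0.5, -5], [0, -0.5, -5], [0, 0, -5], [0, 0, -5], [0, 0, -4], [0, 0, -3], [0, 0, 0]]' --delta_rot '[[0, 0, 0], [0, 0, 0], [0, 0, 0], [0, 0, 0], [0, 0, 0], [0, 0, 0], [0, 0, 0], [0, 0, 0]]' --fingers '[100, 100, 100, 100, 100, 100, 100, 100]'

```text
time: 12.13
tool_pos: [0.4908, 0.273, 0.0496]
ee_rot: [-3.138, 0.004, 2.58]
wrist_force: [0.3, -0.3, -0.2]
width: 0.0853
```

Position is right. Closing.

Emit:
arm_command --delta_pos '[[0, 0, -0.5], [0, 0, 0], [0, 0, 0], [0, 0, 0], [0, 0, 0], [0, 0, 0], [0, 0, 0], [0, 0, 0]]' --delta_rot '[[0, 0, 0], [0, 0, 0], [0, 0, 0], [0, 0, 0], [0, 0, 0], [0, 0, 0], [0, 0, 0], [0, 0, 0]]' --fingers '[0, 0, 0, 0, 0, 0, 0, 0]'

```text
time: 12.8
tool_pos: [0.4911, 0.2732, 0.0495]
ee_rot: [-3.139, 0.005, 2.58]
wrist_force: [0.1, 0.1, -1.8]
width: 0.0151
```

Emit:
arm_command --delta_pos '[[0, 0, 0], [0, 0, 0], [0, 0, 0], [0, 0, 5], [0, 0, 12], [0, 0, 15], [0, 0, 15], [0, 0, 10]]' --delta_rot '[[0, 0, 0], [0, 0, 0], [0, 0, 0], [0, 0, 0], [0, 0, 0], [0, 0, 0], [0, 0, 0], [0, 0, 0]]' --fingers '[0, 0, 0, 0, 0, 0, 0, 0]'

```text
time: 13.47
tool_pos: [0.4887, 0.2723, 0.1065]
ee_rot: [-3.133, 0.0, 2.58]
wrist_force: [-0.2, 0.6, -2.5]
width: 0.0154
```

```bash
python3 - <<'E'
from h import *
o=status.get_obs(); print(o['tool_pos'],o['ee_rot'],o['wrist_force'],o['joints'],o['width'])
im=imaging.get_image("wrist"); cv2.imwrite(f"pics/w11.png",im[:,:,::-1])
E
```

```text
[0.48870947 0.27230994 0.10650726] [-3.13288647e+00  3.18394492e-04  2.57964529e+00] [-0.24719426  0.55265837 -2.48975135] [ 0.36115654  0.35444944 -0.2060403   1.01705754 -0.00550672  0.92312388] 0.01537383448821645
```

View pics/w11.png

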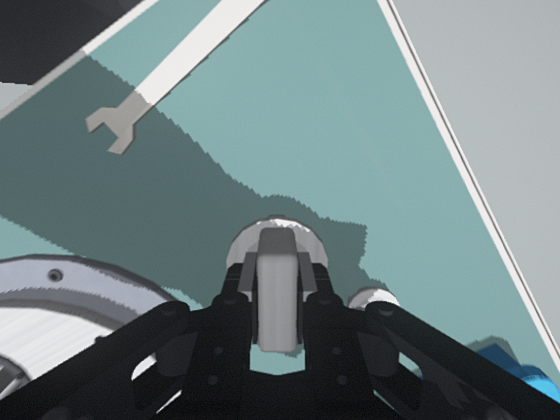

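Plug held (width 15 mm), hanging straight. I carry it up to a viewing position near the port while turning +73°.

Emit:
arm_command --delta_pos '[[0, 0, 15], [0, -10, 15], [3, -25, 10], [5, -30, 5], [5, -30, 0], [5, -30, 0], [5, -30, 0], [4, -20, 0]]' --delta_rot '[[0, 0, 7], [0, 0, 7], [0, 0, 7], [0, 0, 7], [0, 0, 7], [0, 0, 7], [0, 0, 7], [0, 0, 7]]' --fingers '[0, 0, 0, 0, 0, 0, 0, 0]'

```text
time: 14.18
tool_pos: [0.5149, 0.0956, 0.1554]
ee_rot: [-3.134, 0.003, -2.708]
wrist_force: [-0.1, 0.5, -3.0]
width: 0.0151
```

Emit:
arm_command --delta_pos '[[0, -8, 0], [0, -6, 0], [0, -4, 0], [0, -2, 0], [0, 0, 0], [0, 0, 0], [0, 0, 0], [0, 0, 0]]' --delta_rot '[[0, 0, 4], [0, 0, 4], [0, 0, 4], [0, 0, 3], [0, 0, 0], [0, 0, 0], [0, 0, 0], [0, 0, 0]]' --fingers '[0, 0, 0, 0, 0, 0, 0, 0]'

```text
time: 14.85
tool_pos: [0.5145, 0.0689, 0.1537]
ee_rot: [-3.135, 0.0, -2.437]
wrist_force: [0.1, 0.0, -2.7]
width: 0.0151
```

```bash
python3 - <<'E'
from h import *
o=status.get_obs(); print(o['tool_pos'],o['ee_rot'],o['wrist_force'],o['joints'],o['width'])
im=imaging.get_image("wrist"); cv2.imwrite(f"pics/w12.png",im[:,:,::-1])
print(proj("wrist",[[.478,.039,.072]],o))
E
```

```text
[0.51449712 0.06892466 0.15372083] [-3.13475244e+00  4.38653418e-04 -2.43737943e+00] [ 0.05980616  0.03702057 -2.7448064 ] [-0.02595083  0.24848015 -0.23195798  1.08546897 -0.00480381 -0.7301743 ] 0.015126952565803339
[[277.99859401 150.78569837]]
```

View pics/w12.png

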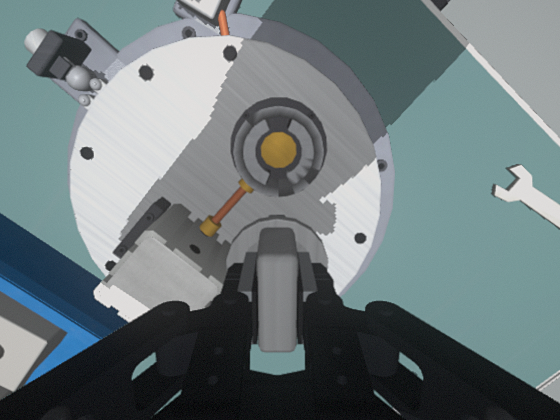

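Port at (279,148), with its slots roughly in line with the plug. Close crop for angle and centre.

```bash
python3 - <<'E'
from h import *
crop("pics/w12.png","pics/c13.png",229,90,329,200,6)
crop("pics/w12.png","pics/c14.png",220,210,335,360,4)
E
```

```text
(no output)
```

View pics/c13.png

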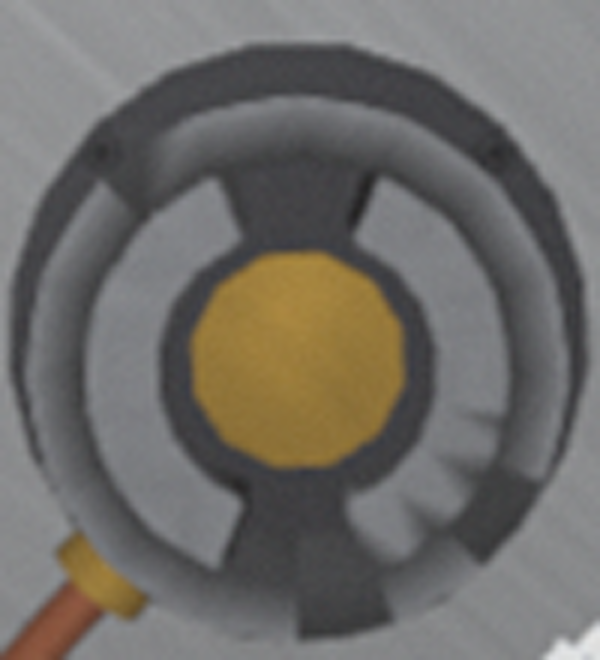

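View pics/c14.png

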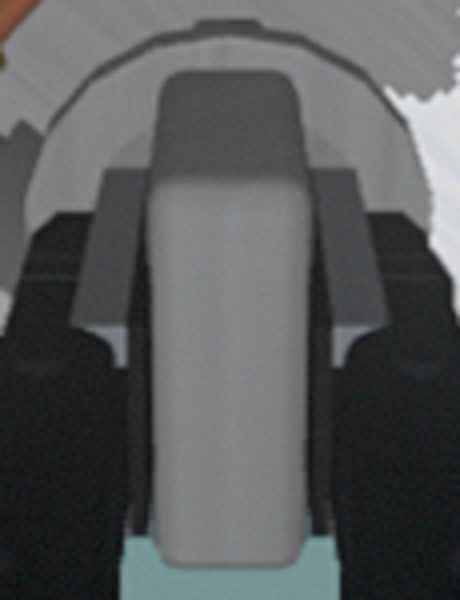

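```bash
python3 - <<'E'
from h import *
o=status.get_obs(); R=Ro.from_euler('xyz',o['ee_rot']).as_matrix(); t=o['tool_pos']
f=lambda p:np.array(p,float)/6+[229,90]
names=["annL","annR","inL","inR","sTL","sTR","sTL2","sTR2","sBL","sBR","sBL2","center"]
px=f([[85,365],[510,365],[160,360],[437,360],[220,178],[378,180],[243,240],[352,242],[240,490],[348,505],[222,570],[298,370]])
P=ray("wrist",px,.072)
for n,p in zip(names,P): print(n,p.round(4), (R.T@(p-t)).round(4))
b=np.array([[150,185],[308,185],[158,567],[302,567],[229,376]])/4+[220,210]
ztop=t[2]+.0145
for p in ray("wrist",b,ztop): print("bar",(R.T@(p-t)).round(4))
b=np.array([[27,215],[430,215],[228,35]])/4+[220,210]
for p in ray("wrist",b,t[2]-.0195): print("fl",(R.T@(p-t)).round(4))
E
```

```text
annL [0.492  0.0227 0.072 ] [ 0.0472 -0.0201  0.0818]
annR [0.4636 0.056  0.072 ] [0.0472 0.0236 0.0815]
inL [0.4866 0.0283 0.072 ] [ 0.0477 -0.0124  0.0818]
inR [0.4681 0.0499 0.072 ] [0.0477 0.0161 0.0816]
sTL [0.4687 0.0214 0.072 ] [ 0.0658 -0.0061  0.0817]
sTR [0.4586 0.0336 0.072 ] [0.0656 0.0098 0.0816]
sTL2 [0.4718 0.027  0.072 ] [ 0.0597 -0.0038  0.0817]
sTR2 [0.4648 0.0355 0.072 ] [0.0595 0.0072 0.0816]
sBL [0.4916 0.0432 0.072 ] [ 0.0342 -0.0043  0.0817]
sBR [0.4854 0.0528 0.072 ] [0.0326 0.0071 0.0816]
sBL2 [0.4994 0.0473 0.072 ] [ 0.0256 -0.0062  0.0817]
center [0.4781 0.0397 0.072 ] [0.0467 0.0018 0.0817]
bar [ 0.0207 -0.0063 -0.0145]
bar [ 0.0208  0.0081 -0.0146]
bar [-0.0209 -0.0062 -0.0144]
bar [-0.0208  0.0082 -0.0145]
bar [ 0.0008  0.0009 -0.0145]
fl [ 0.001  -0.0233  0.0197]
fl [0.0012 0.025  0.0193]
fl [0.0238 0.0008 0.0195]
```

The port's measured size fits (lip ring 43.7 mm against 44 mm, bore 28.5 mm against 30 mm). The slots run along tool x within 1°. The plug sits at about (0, 0.9 mm) in the tool frame and the port at (46, 1.8 mm). Target TCP ≈ (0.4787, 0.0397), home at z ≈ 0.0975. I move above it.

Emit:
arm_command --delta_pos '[[-6, -5, -3], [-7, -6, -4], [-7, -6, -4], [-6, -5, -3], [-4, -3, -2], [-3, -2, -1], [-2, -1, 0], [0, 0, 0]]' --delta_rot '[[0, 0, 0], [0, 0, 0], [0, 0, 0], [0, 0, 0], [0, 0, 0], [0, 0, 0], [0, 0, 0], [0, 0, 0]]' --fingers '[0, 0, 0, 0, 0, 0, 0, 0]'

```text
time: 15.57
tool_pos: [0.4741, 0.0385, 0.1344]
ee_rot: [-3.136, -0.001, -2.439]
wrist_force: [0.6, -0.6, -1.9]
width: 0.0155
```

Emit:
arm_command --delta_pos '[[1.5, 0.5, -2], [1.5, 0.5, -2], [1, 0, -2], [0, 0, -1], [0, 0, 0], [0, 0, 0], [0, 0, 0], [0, 0, 0]]' --delta_rot '[[0, 0, 0], [0, 0, 0], [0, 0, 0], [0, 0, 0], [0, 0, 0], [0, 0, 0], [0, 0, 0], [0, 0, 0]]' --fingers '[0, 0, 0, 0, 0, 0, 0, 0]'

```text
time: 16.23
tool_pos: [0.48, 0.0401, 0.1269]
ee_rot: [-3.135, 0.001, -2.438]
wrist_force: [-0.0, 0.1, -1.9]
width: 0.0154
```

```bash
python3 - <<'E'
from h import *
for n in("scene","top","wrist"):
    im=imaging.get_image(n); cv2.imwrite(f"pics/{n}13.png",im[:,:,::-1])
o=status.get_obs(); print(o['tool_pos'],o['ee_rot'],o['wrist_force'],o['joints'],o['width'])
crop("pics/scene13.png","pics/c15.png",280,180,400,310,5)
f=o['tool_pos']-[0,0,.0495]; print(f,proj("scene",[f,f+[0,0,.024],[.4785,.0395,.072]]))
E
```

```text
[0.47993444 0.03999976 0.12698059] [-3.13475329e+00  6.44078923e-04 -2.43798948e+00] [ 0.43738924  0.58882773 -2.33052559] [-0.08875017  0.20860873 -0.36093069  0.99593495 -0.0043438  -0.7923627 ] 0.015259726465224888
[0.47993444 0.03999976 0.07748059] [[310.89296338 251.23119537]
 [311.55740909 242.00422245]
 [310.63526236 253.84837288]]
```

View pics/c15.png

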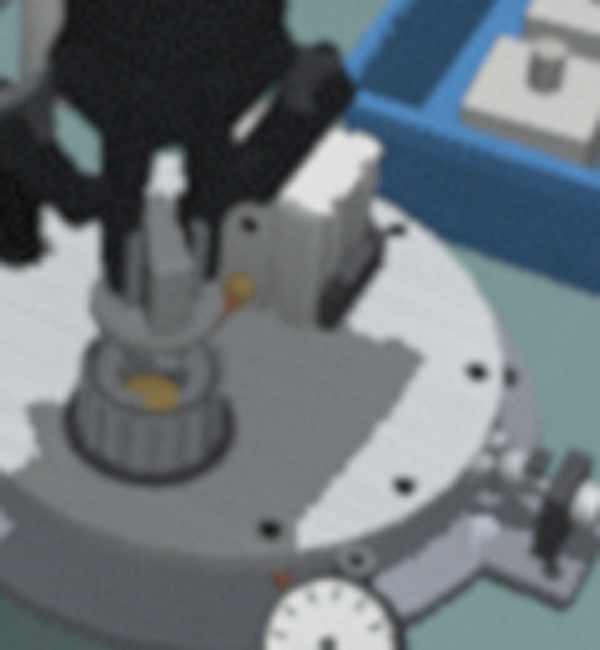

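View pics/wrist13.png

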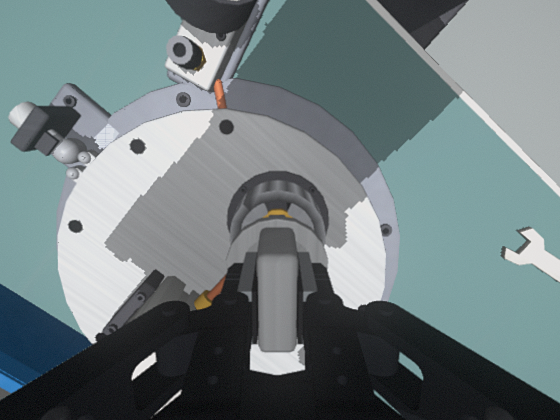

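Scene crop: the plug stands above the port, flange at (150,310) and rim at (155,380), horizontally aligned. I start inserting gently.

Emit:
arm_command --delta_pos '[[-0.5, 0, -1], [-0.5, 0, -2], [0, 0, -2], [0, 0, -2], [0, 0, -2], [0, 0, -2], [0, 0, -1], [0, 0, 0]]' --delta_rot '[[0, 0, 0], [0, 0, 0], [0, 0, 0], [0, 0, 0], [0, 0, 0], [0, 0, 0], [0, 0, 0], [0, 0, 0]]' --fingers '[0, 0, 0, 0, 0, 0, 0, 0]'

```text
time: 17.05
tool_pos: [0.4786, 0.0399, 0.1136]
ee_rot: [-3.135, 0.001, -2.438]
wrist_force: [0.5, 0.0, -1.7]
width: 0.015
```

Foot is 8 mm in the bore without contact force. Continuing through the lug slots.

Emit:
arm_command --delta_pos '[[0, 0, -2], [0, 0, -2], [0, 0, -2], [0, 0, -2], [0, 0, -2], [0, 0, -1], [0, 0, 0], [0, 0, 0]]' --delta_rot '[[0, 0, 0], [0, 0, 0], [0, 0, 0], [0, 0, 0], [0, 0, 0], [0, 0, 0], [0, 0, 0], [0, 0, 0]]' --fingers '[0, 0, 0, 0, 0, 0, 0, 0]'

```text
time: 17.72
tool_pos: [0.4787, 0.0398, 0.1028]
ee_rot: [-3.133, 0.001, -2.438]
wrist_force: [-1.6, -1.0, 4.0]
width: 0.0156
```

Lugs are through and the pin is felt. I press home.

Emit:
arm_command --delta_pos '[[0, 0, -2], [0, 0, -2], [0, 0, -2.5], [0, 0, -3], [0, 0, -3], [0, 0, -3], [0, 0, -3], [0, 0, -3]]' --delta_rot '[[0, 0, 0], [0, 0, 0], [0, 0, 0], [0, 0, 0], [0, 0, 0], [0, 0, 0], [0, 0, 0], [0, 0, 0]]' --fingers '[0, 0, 0, 0, 0, 0, 0, 0]'

```text
time: 18.38
tool_pos: [0.4791, 0.0397, 0.0972]
ee_rot: [-3.122, 0.011, -2.438]
wrist_force: [-14.3, -0.9, 42.8]
width: 0.015
```

Home: z = 0.0972 (expected 0.0975), 43 N. I ease the push to about 20 N and turn clockwise.

Emit:
arm_command --delta_pos '[[-0.5, 0, -1.5], [-0.3, 0, -1.6], [0, 0, -1.6], [0, 0, -1.6], [0, 0, -1.6], [0, 0, -1.6], [0, 0, -1.6], [0, 0, -1.6]]' --delta_rot '[[0, 0, -3], [0, 0, -5], [0, 0, -5], [0, 0, -5], [0, 0, -5], [0, 0, -5], [0, 0, -5], [0, 0, -5]]' --fingers '[0, 0, 0, 0, 0, 0, 0, 0]'

```text
time: 19.05
tool_pos: [0.4788, 0.0407, 0.0975]
ee_rot: [-3.117, 0.025, -3.124]
wrist_force: [-8.2, -1.0, 23.9]
width: 0.0152
```

```bash
python3 - <<'E'
from h import *
im=imaging.get_image("scene"); cv2.imwrite("pics/scene14.png",im[:,:,::-1])
o=status.get_obs(); print(o['tool_pos'],o['ee_rot'],o['wrist_force'],o['torque'],o['joints'],o['width'])
crop("pics/scene14.png","pics/c16.png",280,180,400,310,5)
E
```

```text
[0.47884986 0.04073322 0.09748032] [-3.11716727  0.02472523 -3.13111363] [-7.46123904  0.70807242 22.5155881 ] [0.24484631 1.99601442 0.1673854 ] [-0.07684848  0.22291616 -0.42791833  0.89320082 -0.02217612 -0.08732227] 0.015171355358337187
```

View pics/c16.png

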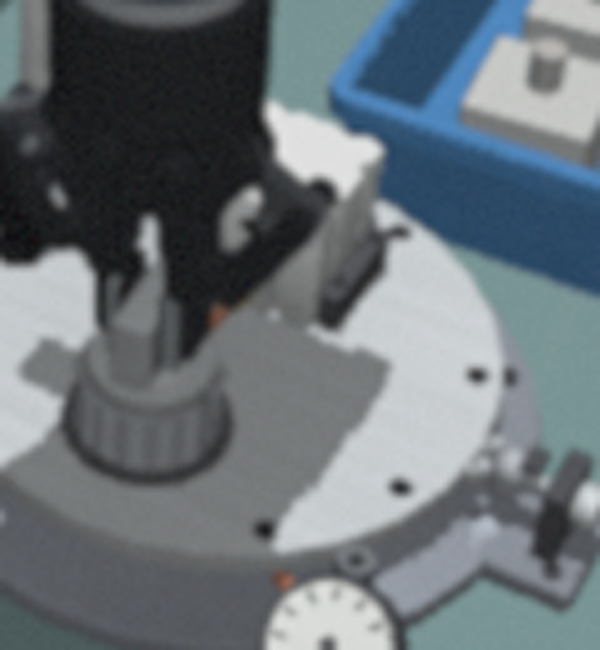

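Flange flush on the rim and ring turning (40° so far, torque 0.17 N·m). I continue to the stop.

Emit:
arm_command --delta_pos '[[-0.3, 0, -1.6], [-0.3, 0, -1.6], [-0.3, 0, -1.6], [-0.2, 0, -1.6], [0, 0, -1.6], [0, 0, -1.6], [0, 0, -1.6], [0, 0, -1.6]]' --delta_rot '[[0.3, 0.3, -5], [0.3, 0.3, -5], [0.3, 0.3, -5], [0.3, 0.3, -5], [0.2, 0.2, -5], [0.2, 0.2, -5], [0, 0, -5], [0, 0, -4]]' --fingers '[0, 0, 0, 0, 0, 0, 0, 0]'

```text
time: 19.77
tool_pos: [0.4797, 0.0407, 0.0972]
ee_rot: [-3.14, 0.005, 2.445]
wrist_force: [-9.2, -0.8, 23.1]
width: 0.015
```

```bash
python3 - <<'E'
from h import *
o=status.get_obs(); print(o['tool_pos'],o['ee_rot'],o['wrist_force'],o['torque'],o['joints'],o['width'])
E
```

```text
[0.47966563 0.04072661 0.09720764] [-3.14022837  0.00516366  2.44479322] [-9.17107407 -0.77767384 23.09448729] [-0.24582726  2.02298019  0.41160642] [-0.08743334  0.23656834 -0.40905871  0.92171586 -0.00407413  0.60936258] 0.014979425548150281
```

1.40 rad turned; the stop is expected near 1.5. A few more degrees, then hold.

Emit:
arm_command --delta_pos '[[-0.3, 0, -1.6], [-0.3, 0, -1.6], [-0.3, 0, -1.6], [0, 0, -1.6], [0, 0, -1.6], [0, 0, -1.6], [0, 0, -1.6], [0, 0, -1.6]]' --delta_rot '[[0, 0, -4], [0, 0, -4], [0, 0, -4], [0, 0, -4], [0, 0, -4], [0, 0, -4], [0, 0, -4], [0, 0, -4]]' --fingers '[0, 0, 0, 0, 0, 0, 0, 0]'

```text
time: 20.43
tool_pos: [0.4798, 0.0411, 0.0975]
ee_rot: [3.134, 0.019, 1.888]
wrist_force: [-8.2, -5.7, 26.7]
width: 0.0153
```

```bash
python3 - <<'E'
from h import *
im=imaging.get_image("scene"); cv2.imwrite("pics/scene15.png",im[:,:,::-1])
im=imaging.get_image("wrist"); cv2.imwrite("pics/wrist15.png",im[:,:,::-1])
o=status.get_obs(); print(o['tool_pos'],o['ee_rot'],o['wrist_force'],o['torque'],o['joints'],o['width'])
crop("pics/scene15.png","pics/c17.png",280,180,400,310,5)
E
```

```text
[0.47971274 0.04121955 0.0975266 ] [3.13440823 0.01874569 1.88935543] [-8.05998996 -5.93206124 24.91830654] [-0.59737647  2.68981392  5.16490882] [-0.08023301  0.23110779 -0.41595645  0.90983114 -0.01448405  1.1718362 ] 0.015248499555661859
```

View pics/c17.png

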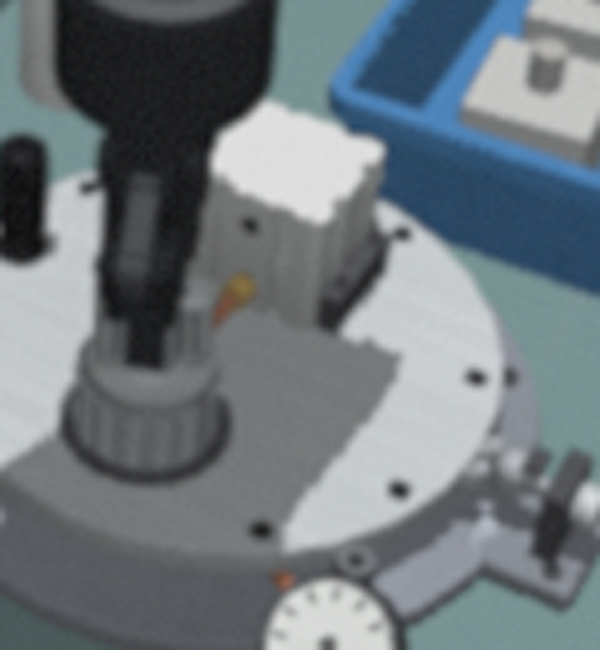

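View pics/wrist15.png

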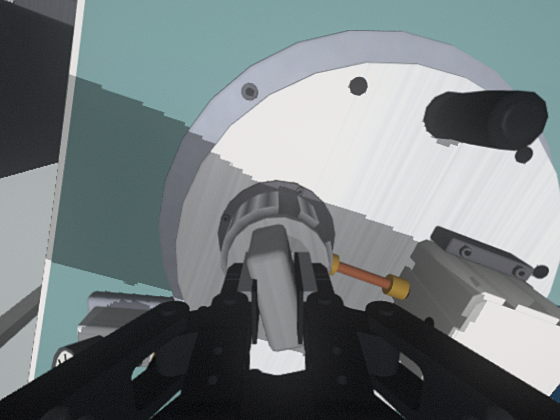

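I overshot. Torque is 5.2 N·m and the bar is twisted about 12° in the jaws, seen at (275,295), with the plug hard at its stop. I back the tool off, keeping the press, until only a moderate torque is left.

Emit:
arm_command --delta_pos '[[0, 0, -1.6], [0, 0, -1.6], [0, 0, -1.6], [0, 0, -1.6], [0, 0, -1.6], [0, 0, -1.6], [0, 0, -1.6], [0, 0, -1.6]]' --delta_rot '[[0, 0, 3], [0, 0, 3], [0, 0, 3], [0, 0, 2], [0, 0, 1], [0, 0, 0], [0, 0, 0], [0, 0, 0]]' --fingers '[0, 0, 0, 0, 0, 0, 0, 0]'

```text
time: 21.2
tool_pos: [0.4789, 0.042, 0.0978]
ee_rot: [3.128, 0.028, 2.134]
wrist_force: [-8.4, -2.1, 22.9]
width: 0.0151
```

```bash
python3 - <<'E'
from h import *
im=imaging.get_image("wrist"); cv2.imwrite("pics/wrist16.png",im[:,:,::-1])
o=status.get_obs(); print(o['tool_pos'],o['ee_rot'],o['wrist_force'],o['torque'],o['joints'],o['width'])
E
```

```text
[0.47894168 0.04196925 0.09781385] [3.12815083 0.02852975 2.13430044] [-10.15840639  -1.89727883  23.86147111] [-0.27520373  2.24545708  1.35808846] [-0.07860417  0.22169914 -0.42852759  0.89271641 -0.01479313  0.92829025] 0.01518588073994873
```

View pics/wrist16.png

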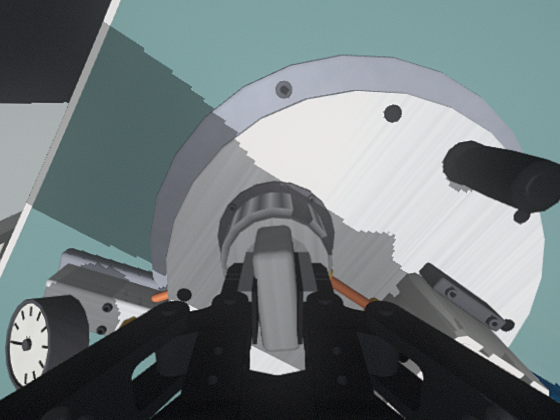

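Torque is down to 1.4 N·m and the bar nearly straight in the jaws (about 4°). I straighten the slight tilt and settle on a steady hold with light turn and press.

Emit:
arm_command --delta_pos '[[0, -0.2, -1.8], [0, -0.2, -1.8], [0, -0.2, -1.8], [0, -0.2, -1.8], [0, 0, -1.8], [0, 0, -1.8], [0, 0, -1.8], [0, 0, -1.8]]' --delta_rot '[[0.2, 0.3, 0], [0.2, 0.3, 0], [0.2, 0.3, -0.5], [0.2, 0.3, -0.5], [0.1, 0.2, -0.7], [0, 0.1, -0.7], [0, 0, -0.7], [0, 0, -0.7]]' --fingers '[0, 0, 0, 0, 0, 0, 0, 0]'

```text
time: 21.92
tool_pos: [0.4791, 0.0417, 0.0977]
ee_rot: [3.134, 0.012, 2.089]
wrist_force: [-10.1, -1.3, 26.5]
width: 0.0153
```

```bash
python3 - <<'E'
from h import *
o=status.get_obs(); print(o['tool_pos'],o['ee_rot'],o['wrist_force'],o['torque'],o['dq'],o['width'])
for n in("scene","wrist","top"):
    im=imaging.get_image(n); cv2.imwrite(f"pics/{n}17.png",im[:,:,::-1])
crop("pics/scene17.png","pics/c18.png",290,220,360,285,8)
crop("pics/top17.png","pics/c19.png",255,160,425,320,4)
o=status.get_obs(); print(o['tool_pos'],o['ee_rot'],o['wrist_force'],o['torque'])
E
```

```text
[0.47911483 0.04170492 0.09769704] [3.13396365 0.01247334 2.08851108] [-10.12389962  -1.28042063  26.48308331] [-0.46294939  2.34777031  2.26011349] [ 0.00831747 -0.01031697 -0.01342563 -0.02281449 -0.01108833  0.11600007] 0.015326020235327524
[0.4790726  0.04170589 0.09768604] [3.13400814 0.01254854 2.08895758] [-9.29040337 -1.54598265 25.92932737] [-0.46594484  2.276548    2.17814365]
```

View pics/c18.png

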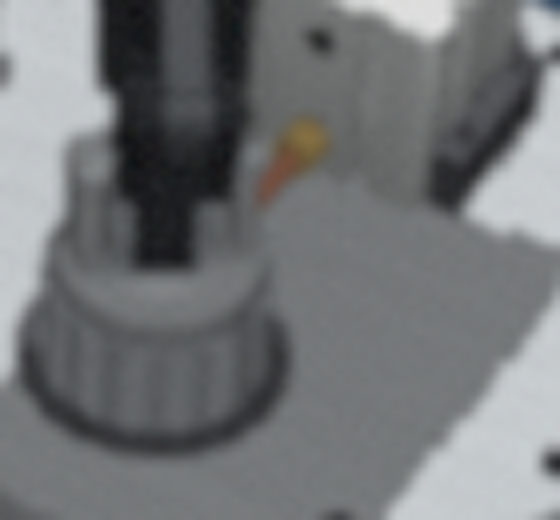

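View pics/c19.png

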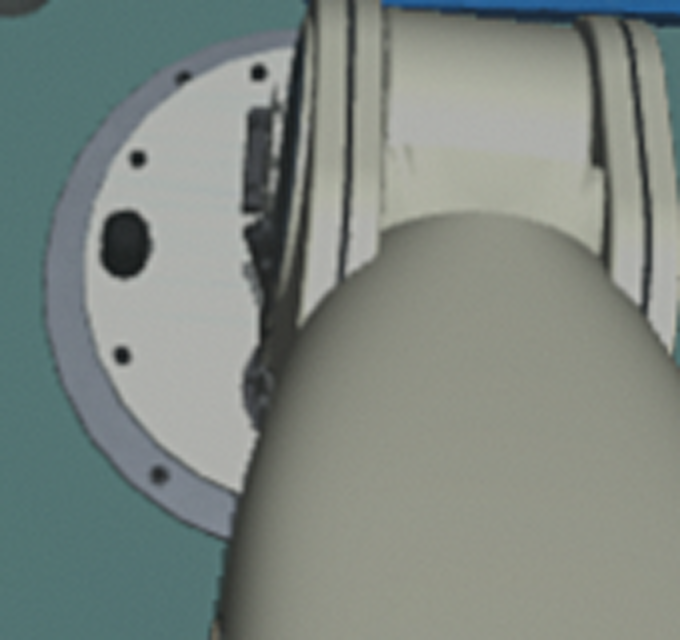

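View pics/wrist17.png

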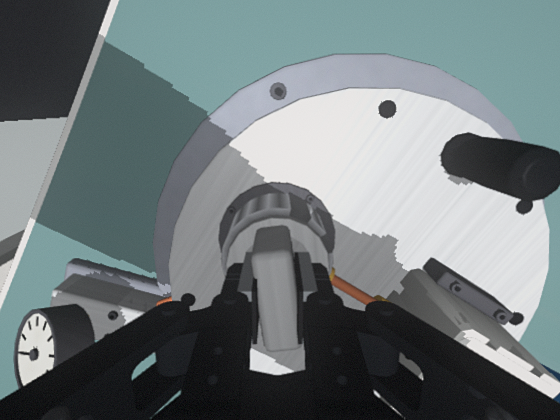

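Flange flush on the rim (crop (165,290)), plate at its detent stop, 26 N press. Torque is 2.2 N·m, more than needed, so I ease it a few degrees and settle.

Emit:
arm_command --delta_pos '[[0, 0, -1.8], [0, 0, -1.8], [0, 0, -1.8], [0, 0, -1.8], [0, 0, -1.8], [0, 0, -1.8], [0, 0, -1.8], [0, 0, -1.8]]' --delta_rot '[[0, 0.2, 1.5], [0, 0.2, 1.5], [0, 0.2, 1], [0, 0, 0], [0, 0, -0.2], [0, 0, -0.3], [0, 0, -0.3], [0, 0, -0.3]]' --fingers '[0, 0, 0, 0, 0, 0, 0, 0]'

```text
time: 22.73
tool_pos: [0.4792, 0.0415, 0.0975]
ee_rot: [3.136, 0.019, 2.158]
wrist_force: [-8.3, -1.3, 26.1]
width: 0.0154
```

```bash
python3 - <<'E'
from h import *
o=status.get_obs(); print(o['tool_pos'],o['ee_rot'],o['wrist_force'],o['torque'],o['dq'],o['width'])
for n in("wrist","top"):
    im=imaging.get_image(n); cv2.imwrite(f"pics/{n}18.png",im[:,:,::-1])
crop("pics/top18.png","pics/c20.png",150,60,290,330,2)
crop("pics/wrist18.png","pics/c21.png",200,170,350,370,4)
im=imaging.get_image("scene"); cv2.imwrite("pics/scene18.png",im[:,:,::-1])
o=status.get_obs(); print(o['tool_pos'],o['ee_rot'],o['wrist_force'],o['torque'])
E
```

```text
[0.47921137 0.04154956 0.09753464] [3.13569561 0.01939932 2.15843374] [-8.34223558 -1.25367697 26.11795361] [-0.18772779  2.42813419  1.22335315] [ 0.00432282 -0.01048687 -0.01505232 -0.02336847 -0.00768869  0.04492083] 0.015419210503263371
[0.47918907 0.04154977 0.09749528] [3.13580532 0.01932989 2.15861338] [-8.83683459 -0.94249235 26.68438053] [-0.15600545  2.45505583  1.18495202]
```

View pics/c21.png

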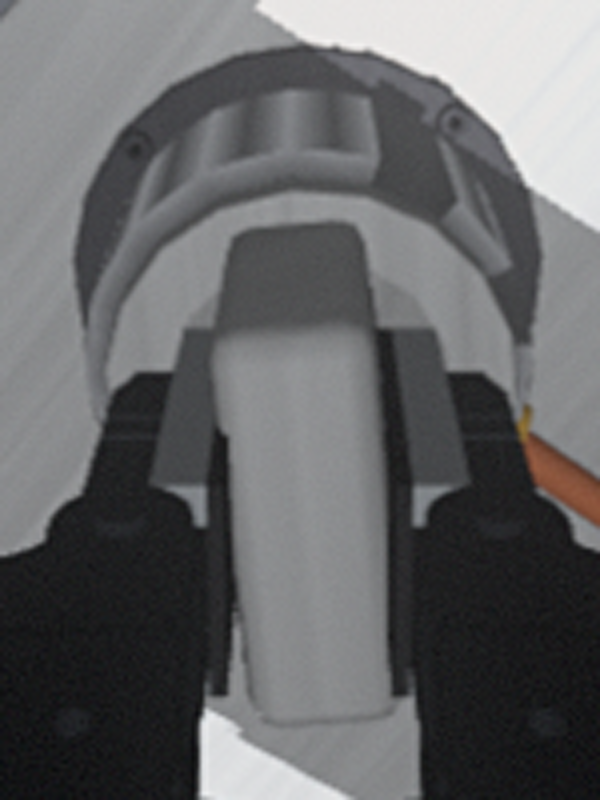

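View pics/scene18.png

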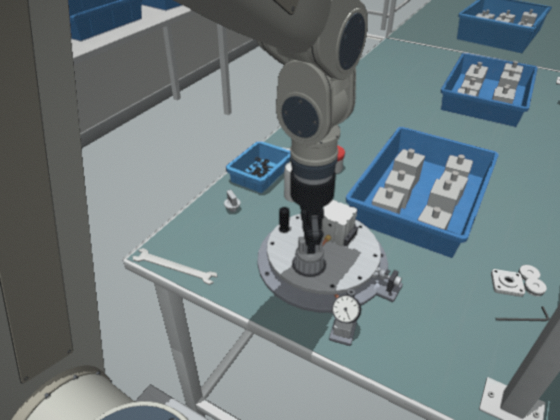

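```bash
python3 - <<'E'
from h import *
b=np.array([[297,345],[321,712]])/4+[200,170]
P=ray("wrist",b,.112)[:,:2]; d=P[0]-P[1]; a=np.degrees(np.arctan2(d[1],d[0])); print(P.mean(0),np.hypot(*d),a, "turned",(np.degrees(3.845)-a)%180)
E
```

```text
[0.47814119 0.04292259] 0.040382971500787145 126.97901691796973 turned 93.32325530983182
```

The bar has turned 93° from the slots, so it is at the stop. The tool is at z = 0.0975, steady at 26 N and 1.2 N·m, and the bystanders are unmoved. I hand in.

```bash
python3 - <<'E'
from cell import bot
print(bot.close_job())
E
```

```text
the job is handed in; nothing more can be done
None
```

I swung the plate clockwise into its detent, pushed the larger plug home in the port, turned it clockwise to the stop, and handed the job in still holding it there. The clock stood at about 23 s of the 58 s allowed.

**Last checks:**
- **Plate:** after turning about 56° it stood firm against a 26 N push. In the last top view it was about 1° past the released position, roughly at the hard stop just behind the detent.
- **Plug:** the flange looks flush on the rim, with the tool at z = 0.0975 m as expected for fully home.
- **Turn:** the bar reads about 93° from the slots, slightly more than the 86–90° expected. I put that down to play and slot-angle error.
- **Hold:** the press is steady at about 26 N and the turning torque about 1.2 N·m.
- **Bystanders:** the bin and spanner look unmoved in the last scene picture. The oil bottle is mostly hidden by the arm there; I did not measure it.

**What went wrong on the way:**
- My first grasp at the handle missed and nudged the plate about 5° in the right direction.
- I overshot the plug's stop, reaching about 5 N·m and twisting the bar in the jaws, then backed off. The bar still sits a few degrees askew in the grip.

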